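# Lock the swivel holder in its middle position

### The arm

A 6-joint arm with a two-finger parallel gripper is mounted at the origin on the work surface. World frame = base frame: x ahead of the robot, y to its left, z up, the work surface at z = 0. Lengths are in mm, angles in rad, forces in N, time in s.
With the tool pointing down it reaches from about 350 to 775 mm from the base axis. Payload 7.3 kg.
Tool frame: the origin (TCP) lies on the centre line of the jaws, within the pads' length; the fingertips stand 22 mm ahead of it and the grasp point (between the pads) lies 3 mm ahead of it; z points along the fingers, y is the direction in which the jaws open and shut (so a half turn about z gives the same grasp; the last joint's range is limited). The gripper opens to 92 mm and grips with 3 to 60 N. Pads are 19 mm wide; open, the fingers measure 130 mm over their backs; the gripper's body (75 mm by 190 mm) begins 47 mm behind the grasp point.
Start: joints at [1.115, 0.342, 1.524, -0, 1.275, -0.146], TCP at [160.04, 500.03, 248.741] pointing down, gripper open.
Joint ranges: [-2.53, 2.53], [-0.77, 2.02], [0.04, 2.7], [-1, 4.14], [0.28, 2.66], [-3.11, 3.11]. Speed limits (rad/s): [2.57, 2.57, 3.14, 3.14, 3.14, 3.14].

### API

Orientations are given as [roll, pitch, yaw] about the fixed x, y, z axes, in that order (R = Rz(yaw) Ry(pitch) Rx(roll)).
In Python, from plant import get_obs, capture, bot, spot_in gives the robot as it stands.
- The arm moves only by the shell command python3 -m handwheel 'ROWS' [OPENING]. ROWS is JSON, a list of rows, each a list of 2 entries, a list of its own where there are three numbers: the shift along the world's x, y, z in mm, then the turn, a rotation vector about the world's x, y, z in rad. In form: [[[x, y, z], [wx, wy, wz]], ...]. A call has 1 to 12 rows; each row shifts and turns the commanded pose from where the row before left it; what a row does not reach is not made up. A row lasts 1/8 s, in which the tool goes at most 62.5 mm and 10.7 degrees, less where a joint would pass 70% of its speed; a pose out of reach is approached as far as the arm can. A call is refused whole if a number of a shift passes 62.5 or a number of a turn 0.188, either way. A call with a gripper value outside its range is refused whole. OPENING is the closure, from 0 (fully open) to 1 (shut), set as the call begins (- or left out, the last holds). The fingers move at their own pace and stop on an object; the grip force is fixed at half the most. Time passes only in rows, so rows that do not move let the fingers close. It gives the time, the measured TCP pose, the force and the opening at its end, in the units of the state.
- get_obs(): the state, without advancing time (a new reading comes with each control period).
- capture(name): name is "scene" or "top" or "wrist"; returns a dict with "img" (400x640x3 uint8, red, green, blue), "fx", "fy", "cx", "cy" (pixels), "cam_to_world" (4x4, takes a point from camera to world coordinates). Camera axes: x right, y up, looking along -z (the intrinsics and any distortion apply to the point x, -y, -z); pixel columns grow to the right and rows downward; lengths in mm; the calibration is good to about 2 mm. A picture is of the moment at which its call begins. There is no depth.
- bot.close_job(): hands the job in, once; it reports no verdict.
Trained networks look in the newest picture that a camera, given by its name, has taken for a name from the list of things; names that differ only in an ending like _2 or _b are one class to them, and where a whole thing is asked for, a point or a joint stands for the part that bears it (a point fixed in the world has none). Each returns a list of dicts, best first, with "score" (0 to 1); they miss things now and then, are a little off and sometimes report something else, mostly with a low value. They report only what shows in the picture. A call takes as long as a camera call. They do not tell look-alikes from the thing itself.
- spot_in(thing, camera): "xyz" ([x, y, z] in mm, in the coordinates of the camera as it stood for that picture, good to about 4 mm: the middle of the surface that is visible of it).
The state is a dict: "time": time; "joint_positions": joint angles; "dq": joint speeds; "tau": joint torques, N m; "tool_pos": TCP position; "tcp_rot": TCP orientation; "contact_force": force on the tool from outside, world axes, zero at the start; "moment": the same for the moment, N m; "grip_width": finger opening in mm.
Only numpy, scipy, OpenCV 4.12 (cv2) and the standard library are available. Lean on these libraries where they do the work, as an engineer would, in place of code of your own. Each camera call takes 0.05 s, during which the arm holds its last target. There are 200 camera calls.

### The job

Swing the lever of the holder round until the hole in it lines up with the middle one of the three holes in the index plate underneath. Then take the locking pin with the collar out of the wooden block and push it down through both holes until its collar sits on the lever, and let go. Leave the other things where they are.

Things in the scene. Friction and masses are not known exactly. Their poses are not given: they have to be found in the camera images.
- holder: Fixed swivel holder; origin on its vertical pivot, at bench level; -y points level from pivot to middle hole. Base plate 180 mm wide (x), 175 mm along -y and 95 mm along +y of the pivot, 12 mm thick. A child's ankle-foot orthosis, a thin blue shell up to 310 mm above the bench, stands on the pivot, turns with the lever, toes away from it, reaching at most 35 mm from the pivot on the lever's side
- index_mid (a point): Centre of the middle hole of the index plate, at its top face, 70 mm above the bench, 140 mm from the pivot; axes as holder. Fixed plain steel plate, 176 x 66 x 18 mm, three upright 18 mm through holes 25 degrees apart about the pivot. Two sprung balls in each hole grip the pin: its nose stops on them some 27 mm before home; pushing past takes 5 to 10 N. 40 mm free below the plate
- lever (a joint): Angle of the lever about the pivot, rad: 0 with its hole exactly over the middle hole, growing anticlockwise seen from above. Starts at 0.2 to 0.58, so it must turn clockwise; stops at -0.8 and 0.8. It turns stiffly and stays where it is left: pushing at the hand grip takes about 1 to 3 N. The pin's tapered nose pulls the lever in over the last 2 mm or so
- lever_hole (a point): Centre of the lever's 18 mm through hole, at the lever's top face, 88 mm above the bench, 140 mm from the pivot. The lever is an aluminium flat bar 50 mm wide, 16 mm thick, running level from the pivot 2 mm above the index plate and ending 175 mm from the pivot, where the hand grip begins. Axes: -y outwards along the lever, z up
- lever_grip (a point): Middle of the lever's black hand grip, a level round bar in line with the lever, 27 mm thick, 90 mm long (175 to 265 mm from the pivot); this point lies on its centre line, 220 mm from the pivot, 80 mm above the bench. Nothing is under it, so fingers reaching down beside it can push it sideways. Axes as lever_hole
- lock_pin_grip (a point): Middle of the locking pin's knob, where to grasp it from above. Plain steel pin, 114 mm long, 0.16 kg: upright 16 mm shank, 62 mm long, its last 12 mm tapering to a 7 mm nose; above it a 34 mm collar, 6 mm thick; above that a round knob, 26 mm across, 46 mm tall. This point is 29 mm above the collar's underside. At the start it hangs by its collar in one of the block's three holes
- lock_pin_seat (a point): Centre of the underside of the locking pin's collar, 62 mm above the tip of its nose, on the pin's axis; z points up along the pin to the knob. With the pin fully home it lies on lever_hole
- lock_pin_tip (a point): Tip of the locking pin's nose, its lower end, on its axis
- pin_block: Drilled beech block fixed on the bench, 225 x 62 x 80 mm (its x, y, z), origin in the middle of its underside. Three upright 18 mm holes, 72 mm deep, at -72, 0 and +72 mm along its x axis. The locking pin, the drift and the dowel stand in them in any order
- drift: Bystander: drift punch, plain steel rod, 15.6 mm thick, 132 mm long, no collar, showing 60 mm above the block. Origin on its axis at the block's top face, 80 mm above the bench
- dowel: Bystander: plain steel dowel, 15.6 mm thick, 97 mm long, no collar, showing 25 mm above the block. Origin on its axis at the block's top face
- rivet_jar: Bystander: closed glass jar with a steel lid, 68 mm across, 95 mm tall, origin in the middle of its underside
- hammer: Bystander: hammer lying on the bench, 260 mm long, origin under its middle
Not all that is in view belongs to the job. What is shaped like the part that bears lock_pin_grip but orange or purple is not meant.

How it is judged:
By the outcome, as a careful person would: the job done as asked, in the order asked, and still so for the second after the job is handed in, with the robot touching nothing.
It also fails if it takes over 64 s, if anything falls off the work surface, if the arm or the gripper's body presses on something with over 40 N, if the wrist force passes 120 N, or if a joint passes its speed limit or range.

## Working session

There is one attempt and no reset: what is moved stays moved. The work goes in short steps, Python scripts to look and compute and a shell command to move; the robot and the scene stay as the last step left them, time stands still between calls to the robot, and variables do not carry over. Pictures are saved under pics/ and viewed, about 8 in all and at most 12, crops included, and the job is handed in when it is done.

```bash
mkdir -p pics; cat > h.py <<'E'
import numpy as np, cv2
from plant import get_obs, capture, bot, spot_in
def w(c,p): return (np.array(c["cam_to_world"])@np.r_[p,1])[:3]
def px(c,P):
    q=np.linalg.inv(np.array(c["cam_to_world"]))@np.r_[P,1]
    return np.array([c["cx"]+c["fx"]*q[0]/-q[2], c["cy"]+c["fy"]*q[1]/q[2]])
def ray(c,u,v,z):
    T=np.array(c["cam_to_world"]); d=T[:3,:3]@np.array([(u-c["cx"])/c["fx"],-(v-c["cy"])/c["fy"],-1]); o=T[:3,3]
    return o+d*(z-o[2])/d[2]
def save(c,n,crop=None,s=1):
    im=c["img"][:,:,::-1]
    if crop: a,b,e,f=crop; im=im[b:f,a:e]
    cv2.imwrite("pics/"+n,cv2.resize(im,None,fx=s,fy=s,interpolation=cv2.INTER_CUBIC))
E
python3 - <<'E'
from h import *
np.set_printoptions(precision=1,suppress=True)
for cam in("top","scene"):
    c=capture(cam); save(c,cam+"1.png"); print(cam,{k:np.array(c[k]).round(2).tolist() for k in c if k!="img"})
    for t in("holder","index_mid","lever_hole","lever_grip","lock_pin_grip","lock_pin_seat","pin_block","drift","dowel","rivet_jar","hammer"):
        for d in spot_in(t,cam)[:3]: print(t,round(d["score"],2),w(c,d["xyz"]),px(c,w(c,d["xyz"])))
E
```

```text
top {'fx': 383.01, 'fy': 383.01, 'cx': 320.97, 'cy': 199.78, 'cam_to_world': [[0.04, 0.98, -0.22, 397.99], [-1.0, 0.04, -0.01, -73.86], [0.0, 0.22, 0.98, 918.48], [0.0, 0.0, 0.0, 1.0]]}
holder 0.9 [475.1 229.   68.4] [184.5 244.7]
index_mid 0.55 [475.6 229.5  71.5] [183.8 244.3]
lever_hole 0.92 [489.4 238.9 137.3] [168.9 234. ]
lever_grip 0.64 [489.  242.7 142. ] [166.1 233.8]
lock_pin_grip 0.88 [ 581.2 -411.3   92.6] [476.  206.2]
lock_pin_grip 0.69 [ 449.9 -160.8  116.7] [362.8 261.5]
lock_pin_grip 0.48 [ 574.4 -266.8  121. ] [413.5 204.2]
lock_pin_seat 0.53 [ 444.9 -167.6  114.9] [365.9 264.1]
lock_pin_seat 0.5 [ 583.3 -408.2   88.4] [473.8 205.6]
pin_block 0.87 [ 493.3 -284.1   81.4] [417.7 244.5]
drift 0.5 [ 501.4 -284.7  131.3] [423.9 238.1]
drift 0.15 [ 718.3 -266.    24.8] [402.9 155. ]
dowel 0.41 [ 432.3 -303.1  106.5] [430.4 272.9]
dowel 0.31 [490.  238.3 138.1] [169.  233.7]
rivet_jar 0.56 [ 489.3 -431.9   95.6] [488.4 248.3]
hammer 0.67 [ 720.9 -264.5   22.7] [402.1 154.3]
hammer 0.43 [ 574.9 -263.9  126.3] [412.8 203.4]
scene {'fx': 437.65, 'fy': 437.65, 'cx': 322.84, 'c
[... 167 characters left out ...]
5] [347.4 128.6]
index_mid 0.78 [498.7 213.1  72.2] [347.7 127.4]
lever_hole 0.87 [500.  234.1 138.8] [353.  103.2]
lever_grip 0.84 [493.3 228.3 137.1] [349.8 104. ]
lever_grip 0.2 [ 499.  -453.1   74.6] [182.2 306.8]
lock_pin_grip 0.71 [ 576.  -283.7  115.9] [269.  246.1]
lock_pin_grip 0.7 [ 457.  -176.8   83.4] [252.7 203.4]
lock_pin_grip 0.68 [ 594.3 -422.6   90.5] [233.9 312. ]
lock_pin_seat 0.91 [ 593.8 -424.6   82.7] [233.5 315.2]
lock_pin_seat 0.69 [ 584.4 -281.   113.4] [273.5 247.7]
lock_pin_seat 0.59 [ 455.7 -181.4   80.8] [251.1 205.2]
pin_block 0.91 [ 515.4 -305.1   75.5] [239.2 254.7]
drift 0.67 [ 507.1 -298.2  114.6] [235.8 238. ]
hammer 0.6 [ 728.3 -309.3   23.3] [330.6 316.8]
```

```bash
ls; python3 -m handwheel 2>&1 | head
```

```text
h.py
pics
invalid input
```

View pics/top1.png

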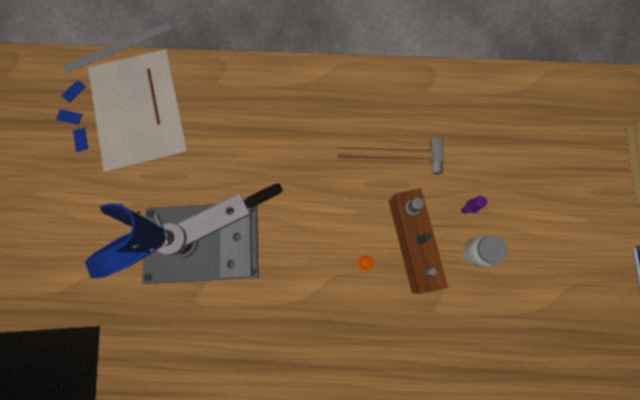

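View pics/scene1.png

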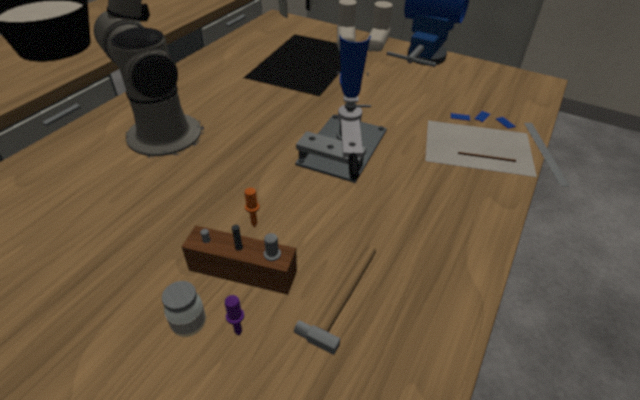

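The top view shows three look-alikes: orange on the bench at (366,263), purple on the bench at (474,204), and steel with a collar in the block at (414,205). The steel one fits, being plain steel and hanging by its collar in the block. The lever hole is at about (229,211) and the middle plate hole at about (236,237). I'll confirm both in one enlarged picture.

```bash
python3 - <<'E'
from h import *
c=capture("top")
im=c["img"][:,:,::-1]
a=cv2.resize(im[180:300,130:290],None,fx=5,fy=5,interpolation=cv2.INTER_CUBIC)[:600]
b=cv2.resize(im[180:300,380:490],None,fx=5,fy=5,interpolation=cv2.INTER_CUBIC)
a=cv2.resize(a,(480,360));cv2.imwrite("pics/c1.png",cv2.convertScaleAbs(np.hstack([cv2.resize(im[185:290,135:290],(465,315),interpolation=cv2.INTER_CUBIC),cv2.resize(im[185:290,385:490],(315,315),interpolation=cv2.INTER_CUBIC)]),alpha=1.7))
E
```

```text
(no output)
```

View pics/c1.png

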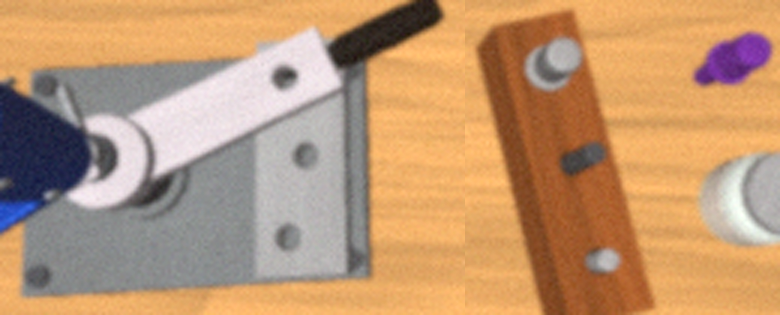

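The left crop shows the lever hole at (230,210), the middle plate hole at (237,237) and the third hole at (231,264). The right crop shows the steel collared pin in the block's upper hole: collar at (413,207), knob top at (417,203). The dark drift and the short dowel stand in the other two holes.

```bash
python3 - <<'E'
from h import *
np.set_printoptions(precision=1,suppress=True)
c=capture("top")
m=ray(c,237,236.7,70);r=ray(c,231,264,70);l=ray(c,230,210.3,88)
print("mid",m,"right",r,"lever hole",l, np.linalg.norm(m-r))
# pivot from mid & right: solve
a=np.radians(25); d=(r-m)[:2]
# p: rot(-25deg)(m-p)=r-p (clockwise)
R=np.array([[np.cos(a),np.sin(a)],[-np.sin(a),np.cos(a)]])
p=np.linalg.solve(np.eye(2)-R, r[:2]-R@m[:2]); print("pivot(2 holes)",p,np.linalg.norm(m[:2]-p))
cor=[ray(c,135+x/3,185+y/3,12) for x,y in((35,75),(365,62),(22,295),(368,277))];print(np.array(cor))
g=ray(c,135+437/3,185+8/3,80);print("grip end",g)
print("pin knob top",ray(c,417.3,203.3,132),"collar",ray(c,413,207,86))
for x,y,z in((598,150,140),(607,257,105)): print("drift/dowel top",ray(c,385+(x-465)/3,185+y/3,z))
for x,y in((575,12),(478,50),(653,305),(550,315)): print(ray(c,385+(x-465)/3,185+y/3,80))
print("drift base",ray(c,385+(568-465)/3,185+165/3,80))
print(get_obs()["tcp_rot"],get_obs()["contact_force"])
E
```

```text
mid [497.  114.1  70. ] right [436.8 122.1  70. ] lever hole [552.6 130.5  88. ] 60.75400645766481
pivot(2 holes) [484.9 253.9] 140.34862969918052
[[559.9 349.6  12. ]
 [580.5  85.8  12. ]
 [387.8 336.1  12. ]
 [411.2  71.   12. ]]
grip end [610.3  22.8  80. ]
pin knob top [ 574.1 -272.1  132. ] collar [ 575.7 -274.    86. ]
drift/dowel top [ 507.  -293.5  140. ]
drift/dowel top [ 437.1 -307.8  105. ]
[ 619.3 -295.7   80. ]
[ 587.2 -222.6   80. ]
[ 405.8 -346.8   80. ]
[ 396.1 -273.4   80. ]
drift base [ 503.5 -288.2   80. ]
[3.1 0.  2.8] [ 0.1 -0.2 -0.1]
```

```bash
python3 -m handwheel '[[[0,-20,50],[0,0,0]],[[0,-20,50],[0,0,0]],[[0,-20,50],[0,0,0]],[[43,-38,0],[0,0,-0.07]],[[43,-38,0],[0,0,-0.07]],[[43,-38,0],[0,0,-0.07]],[[43,-38,0],[0,0,-0.07]],[[43,-38,0],[0,0,-0.07]],[[43,-38,0],[0,0,-0.07]],[[43,-38,0],[0,0,-0.07]],[[43,-38,0],[0,0,-0.07]],[[43,-38,0],[0,0,-0.07]]]' 0; python3 -c "
from plant import *;o=get_obs();print(o)"
```

```text
time: 2.8
tool_pos: [548.3, 96.5, 398.8]
tcp_rot: [3.141, 0.0, 2.199]
contact_force: [0.8, 0.6, 0.6]
grip_width: 92.0
{'time': 2.8, 'joint_positions': array([ 3.64814129e-02,  3.40116637e-01,  1.12234851e+00,  1.93276770e-04,
        1.67865081e+00, -5.91982148e-01]), 'dq': array([-0.60980021,  0.56716832, -0.79246915,  0.00329734,  0.22367713,
       -0.05583952]), 'tau': array([ 1.39516868e+00, -4.85736108e+01, -2.38554686e+01, -1.80369336e-01,
       -8.35623778e-02,  2.26471323e-02]), 'tool_pos': array([548.25474335,  96.51778477, 398.83647553]), 'tcp_rot': array([3.14108985e+00, 1.06556912e-04, 2.19928071e+00]), 'contact_force': array([0.80956008, 0.5932151 , 0.60415127]), 'moment': array([-0.04559715,  0.04162645,  0.03323621]), 'grip_width': 91.97237313248104}
```

```bash
python3 -m handwheel '[[[14,-12,-55],[0,0,-0.04]],[[14,-12,-55],[0,0,-0.04]],[[15,-13,-55],[0,0,-0.045]],[[0,0,0],[0,0,0]],[[0,0,0],[0,0,0]]]'; python3 - <<'E'
from h import *
np.set_printoptions(precision=1,suppress=True)
c=capture("wrist");save(c,"w1.png")
for t in("lever_grip","lever_hole"):
    for d in spot_in(t,"wrist")[:2]: print(t,round(d["score"],2),w(c,d["xyz"]))
for P in([590.7,61,80],[552.6,130.5,88],[610,22.8,80]): print(px(c,P))
E
```

```text
time: 3.42
tool_pos: [590.6, 61.4, 235.8]
tcp_rot: [3.139, 0.001, 2.078]
contact_force: [0.8, -0.0, 0.9]
grip_width: 92.0
lever_grip 0.61 [545.6 147.6  85.3]
lever_hole 0.86 [548.1 147.1  87. ]
[317.8 191.8]
[318.4 109.7]
[316.2 230.9]
```

View pics/w1.png

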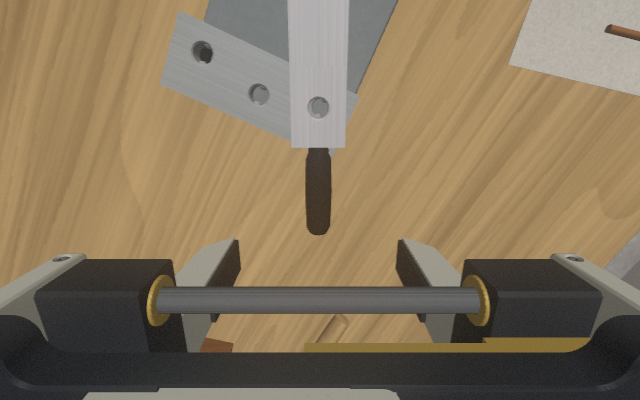

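The wrist picture shows the lever in line with the jaws: lever hole (318,107), grip from (318,150) to (318,235), middle plate hole (259,94) and right hole (203,51). That agrees with the top-view estimate within about 3 px. Next I go down over the grip, close on it, and refine the hole positions.

```bash
python3 - <<'E'
from h import *
np.set_printoptions(precision=1,suppress=True)
c=capture("wrist")
m,r,l=ray(c,259,94,70),ray(c,203,51,70),ray(c,318,107,88)
a=np.radians(25);R=np.array([[np.cos(a),np.sin(a)],[-np.sin(a),np.cos(a)]])
p=np.linalg.solve(np.eye(2)-R, r[:2]-R@m[:2])
ang=lambda v:np.arctan2(v[0],-v[1])
print(m,r,l,p,np.linalg.norm(m[:2]-p),np.linalg.norm(l[:2]-p),ang(m[:2]-p),ang(l[:2]-p))
E
python3 -m handwheel '[[[0,0,-50],[0,0,0]],[[0,0,-50],[0,0,0]],[[0,0,-40],[0,0,0]],[[0,0,-12],[0,0,0]],[[0,0,0],[0,0,0]]]'
python3 -m handwheel '[[[0,0,0],[0,0,0]],[[0,0,0],[0,0,0]],[[0,0,0],[0,0,0]],[[0,0,0],[0,0,0]],[[0,0,0],[0,0,0]],[[0,0,0],[0,0,0]]]' 1
```

```text
[497.5 115.5  70. ] [437.3 124.   70. ] [551.6 132.5  88. ] [486.6 255.4] 140.35545820241842 139.02557900938908 0.07742451456385238 0.4864673619277382
time: 4.25
tool_pos: [590.5, 61.2, 82.6]
tcp_rot: [3.141, 0.0, 2.077]
contact_force: [-0.3, 0.2, 0.6]
grip_width: 92.0
time: 5.0
tool_pos: [590.0, 61.0, 81.7]
tcp_rot: [-3.142, -0.0, 2.077]
contact_force: [0.6, -0.5, 0.6]
grip_width: 36.5
```

```bash
python3 -m handwheel '[[[0,0,0],[0,0,0]],[[0,0,0],[0,0,0]],[[0,0,0],[0,0,0]]]'; python3 - <<'E'
import numpy as np
p=np.array([485.7,254.7]);a=np.linspace(.494,.081,11);P=p+220*np.c_[np.sin(a),-np.cos(a)]
print(np.diff(P,axis=0).round(1).tolist(),P[-1])
E
```

```text
time: 5.38
tool_pos: [590.2, 61.0, 81.7]
tcp_rot: [3.141, 0.0, 2.077]
contact_force: [0.3, 0.6, -0.3]
grip_width: 25.7
[[-8.1, -4.1], [-8.3, -3.8], [-8.4, -3.5], [-8.5, -3.1], [-8.7, -2.8], [-8.8, -2.4], [-8.9, -2.0], [-8.9, -1.7], [-9.0, -1.3], [-9.0, -0.9]] [503.50052022  35.42131549]
```

```bash
python3 -m handwheel '[[[-8.1,-4.1,0],[0,0,-0.0413]],[[-8.3,-3.8,0],[0,0,-0.0413]],[[-8.4,-3.5,0],[0,0,-0.0413]],[[-8.5,-3.1,0],[0,0,-0.0413]],[[-8.7,-2.8,0],[0,0,-0.0413]],[[-8.8,-2.4,0],[0,0,-0.0413]],[[-8.9,-2,0],[0,0,-0.0413]],[[-8.9,-1.7,0],[0,0,-0.0413]],[[-9,-1.3,0],[0,0,-0.0413]],[[-9,-0.9,0],[0,0,-0.0413]],[[0,0,0],[0,0,0]],[[0,0,0],[0,0,0]]]'
python3 - <<'E'
from h import *
c=capture("wrist");save(c,"w2.png",(200,0,440,160),3.3)
c=capture("top");save(c,"t2.png",(150,180,310,290),4)
E
```

```text
time: 6.88
tool_pos: [502.5, 34.8, 81.7]
tcp_rot: [-3.14, 0.001, 1.662]
contact_force: [0.7, -6.8, -2.4]
grip_width: 25.9
```

View pics/w2.png

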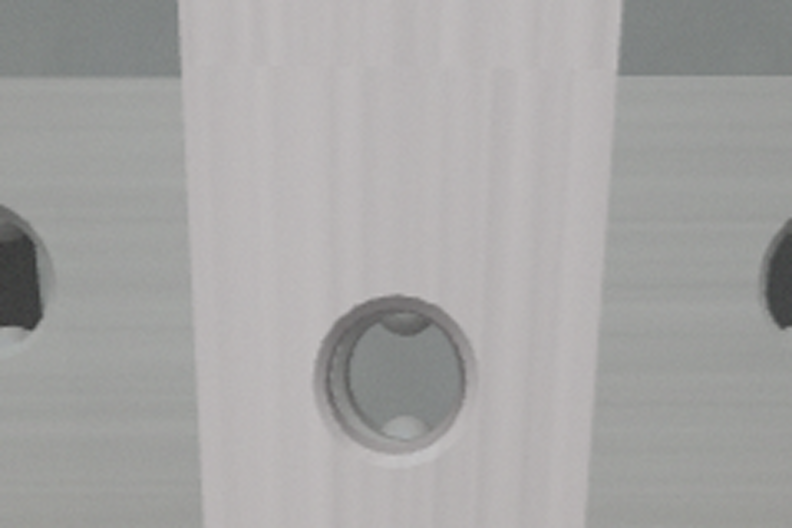

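The wrist crop shows the lever hole centred at (397,378). The plate hole's sprung balls are at x≈405 and the midpoint of the neighbouring holes is at x≈404.5, so the lever has gone about 1 mm too far clockwise. I'll nudge it back 1.6 mm at the grip.

```bash
python3 -m handwheel '[[[1.6,0.1,0],[0,0,0.007]],[[0,0,0],[0,0,0]],[[0,0,0],[0,0,0]],[[0,0,0],[0,0,0]]]'
python3 - <<'E'
from h import *
c=capture("wrist");save(c,"w3.png",(200,60,440,160),3.3)
E
```

```text
time: 7.48
tool_pos: [504.3, 34.9, 81.7]
tcp_rot: [-3.141, 0.001, 1.669]
contact_force: [1.0, -5.3, -3.1]
grip_width: 25.8
```

View pics/w3.png

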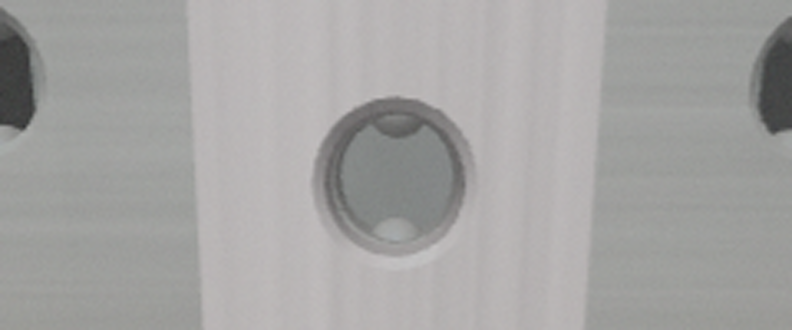

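The balls now sit at x≈397 against the hole centre at 396, so the holes are aligned. I'll release, rise, and cross to the pin while turning the jaws square to the block.

```bash
python3 -m handwheel '[[[0,0,0],[0,0,0]],[[0,0,0],[0,0,0]],[[0,0,0],[0,0,0]],[[0,0,0],[0,0,0]],[[0,0,0],[0,0,0]],[[0,0,0],[0,0,0]],[[0,0,20],[0,0,0]],[[0,0,50],[0,0,0]],[[0,0,50],[0,0,0]],[[0,0,40],[0,0,0]]]' 0
python3 -m handwheel '[[[8,-34,0],[0,0,-0.157]],[[8,-34,0],[0,0,-0.157]],[[8,-34,0],[0,0,-0.157]],[[8,-34,0],[0,0,-0.157]],[[8,-34,0],[0,0,-0.157]],[[8,-34,0],[0,0,-0.157]],[[8,-34,0],[0,0,-0.157]],[[8,-34,0],[0,0,-0.157]],[[7,-36,0],[0,0,-0.157]],[[0,0,0],[0,0,0]],[[0,0,0],[0,0,0]]]'
python3 - <<'E'
from h import *
np.set_printoptions(precision=1,suppress=True)
c=capture("wrist");save(c,"w4.png")
for t in("lock_pin_grip","lock_pin_seat"):
    for d in spot_in(t,"wrist")[:2]: print(t,round(d["score"],2),w(c,d["xyz"]))
for P in([575,-273,132],[575,-273,86],[503.5,-288,80]): print(px(c,P))
E
```

```text
time: 8.78
tool_pos: [505.2, 35.6, 243.9]
tcp_rot: [3.14, 0.0, 1.671]
contact_force: [0.2, -0.4, -0.8]
grip_width: 91.7
time: 10.15
tool_pos: [575.8, -271.9, 241.4]
tcp_rot: [-3.141, 0.0, 0.259]
contact_force: [0.3, -0.6, 1.2]
grip_width: 91.5
lock_pin_grip 0.84 [ 580.6 -272.5  131.2]
lock_pin_grip 0.67 [ 589.8 -410.7   98.9]
lock_pin_seat 0.72 [ 590.2 -411.6   98.5]
lock_pin_seat 0.6 [ 581.8 -274.4  128. ]
[319.7 206. ]
[319.5 190.9]
[315.8 253.1]
```

View pics/w4.png

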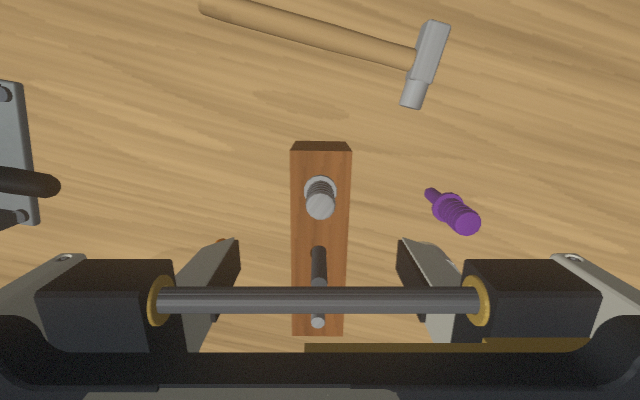

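The wrist view shows the steel collared pin with its knob top at (320,207), where it was predicted (320,206). Purple is off at (460,212), and the drift and dowel stand behind. Going down to grasp it.

```bash
python3 -m handwheel '[[[0,0,-50],[0,0,0]],[[0,0,-50],[0,0,0]],[[0,0,-22],[0,0,0]],[[0,0,-8],[0,0,0]],[[0,0,0],[0,0,0]]]'
python3 -m handwheel '[[[0,0,0],[0,0,0]],[[0,0,0],[0,0,0]],[[0,0,0],[0,0,0]],[[0,0,0],[0,0,0]],[[0,0,0],[0,0,0]],[[0,0,0],[0,0,0]],[[0,0,0],[0,0,0]],[[0,0,0],[0,0,0]],[[0,0,0],[0,0,0]],[[0,0,0],[0,0,0]]]' 1
```

```text
time: 10.92
tool_pos: [576.4, -272.2, 112.3]
tcp_rot: [3.141, -0.0, 0.259]
contact_force: [-0.2, -0.3, 0.3]
grip_width: 91.8
time: 12.18
tool_pos: [576.1, -272.7, 111.8]
tcp_rot: [3.141, -0.0, 0.258]
contact_force: [-0.2, -1.2, -1.1]
grip_width: 25.3
```

```bash
python3 -m handwheel '[[[0,0,15],[0,0,0]],[[0,0,20],[0,0,0]],[[0,0,25],[0,0,0]],[[0,0,30],[0,0,0]],[[0,0,30],[0,0,0]],[[0,0,20],[0,0,0]],[[0,0,0],[0,0,0]]]'
python3 - <<'E'
from h import *
c=capture("scene");save(c,"s2.png",(200,100,420,300),3)
E
```

```text
time: 13.05
tool_pos: [576.4, -272.4, 253.6]
tcp_rot: [3.14, -0.002, 0.258]
contact_force: [0.6, -0.4, -1.9]
grip_width: 25.3
```

View pics/s2.png

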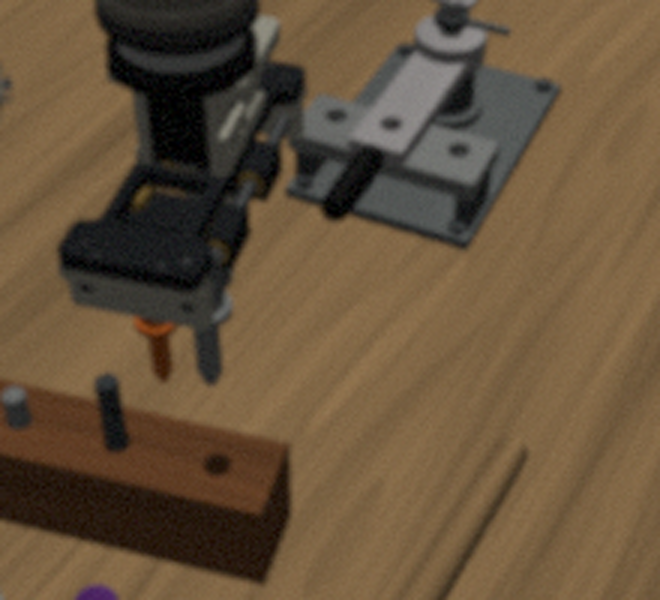

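The pin is held upright clear of the block and the lever stands over the middle hole at (392,122). Back towards the lever, with a look from over the grip.

```bash
python3 -m handwheel '[[[-8,34,-4],[0,0,0.155]],[[-8,34,-4],[0,0,0.155]],[[-8,34,-4],[0,0,0.155]],[[-8,34,-4],[0,0,0.155]],[[-8,34,-4],[0,0,0.155]],[[-8,34,-4],[0,0,0.155]],[[-8,34,-4],[0,0,0.155]],[[-8,34,-4],[0,0,0.155]],[[-8,35,-4],[0,0,0.155]],[[0,0,0],[0,0,0]],[[0,0,0],[0,0,0]],[[0,0,0],[0,0,0]]]'
python3 - <<'E'
from h import *
np.set_printoptions(precision=1,suppress=True)
c=capture("wrist");save(c,"w5.png");np.save("c5.npy",c,allow_pickle=True)
for P in([497.4,115,88],[497.4,115,70]): print(px(c,P))
E
```

```text
time: 14.6
tool_pos: [504.2, 33.6, 215.5]
tcp_rot: [-3.141, 0.0, 1.651]
contact_force: [-0.5, 0.2, -1.7]
grip_width: 25.6
[318.6 106.6]
[318.6 106.3]
```

View pics/w5.png

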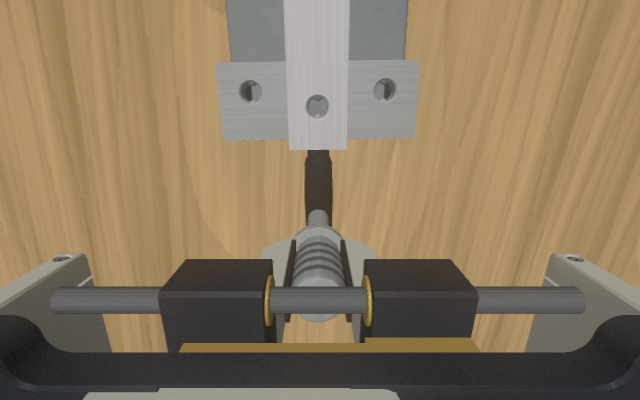

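The wrist view shows the lever hole at (317,106), about 1.5 px off the prediction, and the pin's nose at about (318,211). I'll check the pin's offset in the grasp.

```bash
python3 - <<'E'
from h import *
np.set_printoptions(precision=1,suppress=True)
c=np.load("c5.npy",allow_pickle=True).item()
T=[504.2,33.6]
for z in(121.5,133.5,183.5): print(z,px(c,T+[z]))
im=c["img"];g=cv2.cvtColor(im,cv2.COLOR_RGB2GRAY)
h=cv2.HoughCircles(cv2.resize(g[90:122,300:335],None,fx=8,fy=8,interpolation=cv2.INTER_CUBIC),cv2.HOUGH_GRADIENT,1,100,param1=80,param2=20,minRadius=60,maxRadius=130)
print(h);
if h is not None:
    u,v=300+h[0,0,0]/8-.44,90+h[0,0,1]/8-.44; print(u,v,ray(c,u,v,88))
# nose: column profile
print(g[204:216,300:336:2])
E
```

```text
121.5 [318.8 212.7]
133.5 [318.9 218.1]
183.5 [319.  247.8]
None
[[148 158 122  60  57  59  58  59  62  56  61  57  59  60  58  56 108 148]
 [149 158 135  55  59  60  58  60  57  61  56  59  59  55  57  56 109 150]
 [148 160 135  59  57  57  62  57  58  58  56  59  58  57  57  56 108 150]
 [148 155 133  56  57  59  57  59  59  59  60  61  52  55  59  56 108 151]
 [149 157 134  53  57  59  59  61  61  60  58  58  58  58  59  54 105 148]
 [150 158 152  56  58  56  58  59  88 103  76  57  60  59  57  56 108 151]
 [150 159 153  61  59  54  56 116 129 128 125 110  60  54  58  51 107 152]
 [152 158 150  58  57  60 121 127 129 130 127 123  91  57  56  55 129 148]
 [151 159 154  57  55  79 127 129 128 126 127 121 114  62  52  51 133 152]
 [153 156 152  59  57 115 128 126 128 129 126 124 114  84  56  53 131 149]
 [153 158 154  61  59 122 128 125 129 129 127 123 116 104  53  53 132 151]
 [152 157 153  62  88 123 125 125 128 129 128 124 117 101  61  50 131 152]]
```

```bash
python3 -m handwheel '[[[-2.5,27.2,0],[0,0,0]],[[-2.5,27.2,0],[0,0,0]],[[-2.5,27.2,-6],[0,0,0]],[[0,0,-12],[0,0,0]],[[0,0,0],[0,0,0]]]'
python3 -m handwheel '[[[0,0,-5],[0,0,0]],[[0,0,-5],[0,0,0]],[[0,0,-5],[0,0,0]],[[0,0,-5],[0,0,0]],[[0,0,0],[0,0,0]]]'
```

```text
time: 15.28
tool_pos: [496.1, 115.2, 196.6]
tcp_rot: [-3.139, 0.0, 1.652]
contact_force: [-0.4, 0.8, -1.4]
grip_width: 25.4
time: 15.9
tool_pos: [496.3, 116.1, 177.3]
tcp_rot: [-3.141, 0.0, 1.653]
contact_force: [0.1, -0.0, -2.0]
grip_width: 25.7
```

```bash
python3 -m handwheel '[[[0,0,-4],[0,0,0]],[[0,0,-4],[0,0,0]],[[0,0,-4],[0,0,0]],[[0,0,0],[0,0,0]]]';python3 -m handwheel '[[[0,0,-4],[0,0,0]],[[0,0,-4],[0,0,0]],[[0,0,-3],[0,0,0]],[[0,0,0],[0,0,0]]]'
```

```text
time: 16.4
tool_pos: [496.5, 116.0, 165.4]
tcp_rot: [-3.141, 0.0, 1.653]
contact_force: [0.5, -0.6, -1.8]
grip_width: 25.5
time: 16.9
tool_pos: [496.5, 116.1, 154.4]
tcp_rot: [-3.141, 0.0, 1.653]
contact_force: [1.0, -1.0, -2.5]
grip_width: 25.7
```

```bash
python3 -m handwheel '[[[0,0,-4],[0,0,0]],[[0,0,-4],[0,0,0]],[[0,0,-4],[0,0,0]],[[0,0,0],[0,0,0]]]';python3 -m handwheel '[[[0,0,-4],[0,0,0]],[[0,0,-4],[0,0,0]],[[0,0,-4],[0,0,0]],[[0,0,0],[0,0,0]]]'
```

```text
time: 17.4
tool_pos: [496.8, 116.1, 142.6]
tcp_rot: [3.141, 0.0, 1.653]
contact_force: [2.0, -1.2, -1.3]
grip_width: 25.5
time: 17.9
tool_pos: [496.5, 116.0, 130.0]
tcp_rot: [-3.141, 0.0, 1.653]
contact_force: [2.6, -1.9, -5.2]
grip_width: 25.7
```

```bash
python3 -m handwheel '[[[0,0,-4],[0,0,0]],[[0,0,-3],[0,0,0]],[[0,0,0],[0,0,0]]]';python3 -m handwheel '[[[0,0,-2],[0,0,0]],[[0,0,-1],[0,0,0]],[[0,0,0],[0,0,0]]]'
```

```text
time: 18.27
tool_pos: [496.6, 116.1, 123.3]
tcp_rot: [-3.142, 0.0, 1.653]
contact_force: [2.3, -2.9, -4.1]
grip_width: 25.7
time: 18.65
tool_pos: [496.6, 116.1, 120.6]
tcp_rot: [3.141, 0.0, 1.653]
contact_force: [2.9, -3.9, -1.7]
grip_width: 26.0
```

```bash
python3 -m handwheel '[[[0,0,-1],[0,0,0]],[[0,0,0],[0,0,0]]]';python3 -m handwheel '[[[0,0,-1],[0,0,0]],[[0,0,0],[0,0,0]]]'
python3 - <<'E'
from h import *
c=capture("scene");save(c,"s3.png",(290,60,410,190),4.5)
E
```

```text
time: 18.9
tool_pos: [496.7, 116.1, 119.7]
tcp_rot: [3.141, 0.0, 1.653]
contact_force: [2.5, -3.8, 0.5]
grip_width: 25.5
time: 19.15
tool_pos: [496.8, 116.1, 119.6]
tcp_rot: [3.141, 0.0, 1.653]
contact_force: [0.8, -4.2, 9.8]
grip_width: 25.3
```

View pics/s3.png

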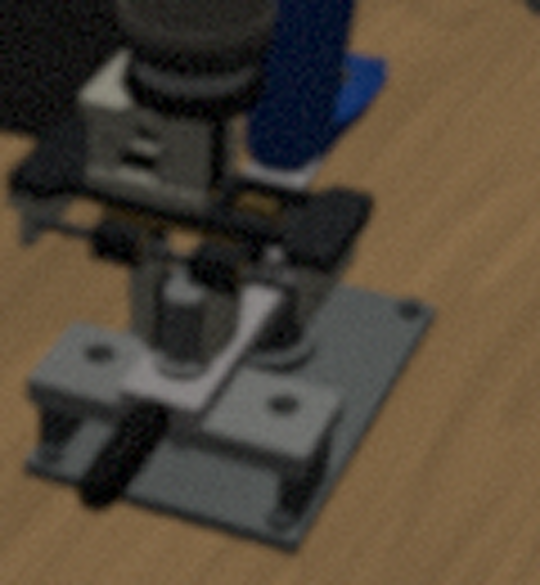

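The collar sits on the lever, and the TCP stopped at 119.6 (expected 120) with about 10 N pushing back. Letting go and rising.

```bash
python3 -m handwheel '[[[0,0,0],[0,0,0]],[[0,0,0],[0,0,0]],[[0,0,0],[0,0,0]],[[0,0,0],[0,0,0]],[[0,0,0],[0,0,0]],[[0,0,0],[0,0,0]],[[0,0,15],[0,0,0]],[[0,0,40],[0,0,0]],[[0,-20,50],[0,0,0]],[[0,-40,30],[0,0,0]],[[0,-40,0],[0,0,0]],[[0,0,0],[0,0,0]]]' 0
python3 - <<'E'
from h import *
np.set_printoptions(precision=1,suppress=True)
c=capture("wrist");a=cv2.resize(c["img"][0:220,200:440,::-1],None,fx=2,fy=2)
c=capture("scene");b=cv2.resize(c["img"][90:190,290:400,::-1],(484,440))
cv2.imwrite("pics/f.png",np.hstack([a,b])[:,:].copy() if a.shape[1]+b.shape[1]<=800 else cv2.resize(np.hstack([a,b]),(800,365)))
for P in([496.9,115.2,140],[496.9,115.2,94]): print(px(c,P))
E
```

```text
time: 20.7
tool_pos: [496.7, 14.1, 255.2]
tcp_rot: [3.14, 0.001, 1.649]
contact_force: [-0.5, 0.2, -0.8]
grip_width: 91.8
[331.2 123.7]
[330.7 138.6]
```

View pics/f.png

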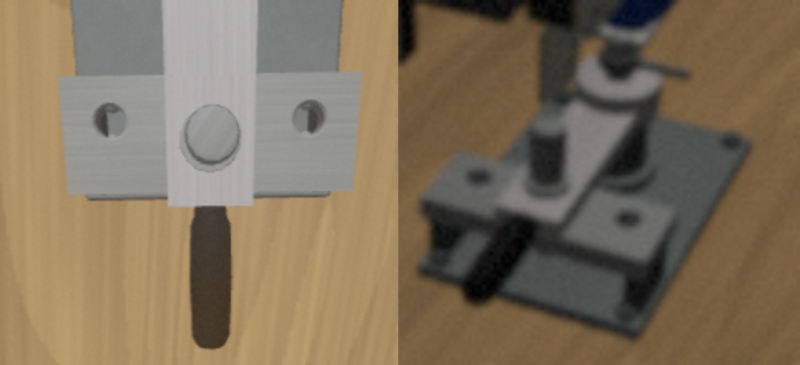

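The pin stands upright in the middle hole with its collar flat on the lever, at (212,137) on the left and (547,185) on the right. The gripper is clear, so I'm handing in.

```bash
python3 -c "
from plant import bot;print(bot.close_job())"
```

```text
the job is handed in; nothing more can be done
None
```

The job is done and handed in at about 21 s of the 64 s allowed. I swung the lever by its hand grip to the middle hole and nudged it back about 1 mm after a close look. Then I took the steel collared pin from the block, pushed it through both holes and let go.

- **Seating:** the TCP stopped at 119.6 mm, against about 120 mm expected with the collar on the lever, and the arm felt about 10 N pushing back.
- **Final pictures:** with the gripper open and clear, they show the pin upright in the middle hole and its collar flat on the lever.
- **Disagreement:** I saw no clear 5 to 10 N upward push where the pin should have met the sprung balls. The readings I took at the end of each step there were slightly downward, so full seating rests on the height, the final push-back and the pictures.
- **Other things:** I did not touch the other objects. I did not take a last picture of the block side of the bench.

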